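# Load a flow-cell cartridge and latch the clamp lever

### The arm

A 6-joint arm with a two-finger parallel gripper is mounted at the origin on a cart in front of the work surface, level with it; the furniture and walls round the work are solid. World frame = base frame: x ahead of the robot, y to its left, z up, the work surface at z = 0. Lengths are in m, angles in rad, forces in N, time in s.
With the tool pointing down it reaches from about 0.325 to 0.775 m from the base axis. Payload 5.5 kg.
Tool frame: the origin (TCP) lies between the finger pads; the fingertips stand 14 mm ahead of it and the grasp point (between the pads) lies 5 mm behind it; z points along the fingers, x is the direction in which the jaws open and shut, and the axes are right-handed (so a half turn about z gives the same grasp; the last joint's range is limited). The gripper opens to 88 mm and grips with 3 to 60 N. Pads are 20 mm wide; open, the fingers measure 115 mm over their backs; the gripper's body (75 mm by 178 mm) begins 61 mm behind the grasp point.
Start: joints at [-1.275, 0.091, 1.231, -0, 1.82, -0.057], TCP at [0.207, -0.563, 0.237] pointing down, gripper open.
Joint ranges: [-2.87, 2.87], [-0.86, 2.18], [0.17, 2.46], [-1.51, 4.65], [0.06, 2.69], [-2.65, 2.65]. Speed limits (rad/s): [2.57, 2.57, 3.01, 3.14, 3.14, 3.14].

### API

Orientations are given as a unit quaternion [x, y, z, w].
In Python, from workcell import get_obs, get_image, sign_off gives the robot as it stands.
- The arm moves only by the tool play_rows, never from a script. Its argument "increments" is a list of rows, each an object of numbers: "dx", "dy", "dz": the shift along the world's x, y, z scaled (see below); "ax", "ay", "az": the turn, a rotation vector about the world's x, y, z scaled (see below). A call has exactly 8 rows; each row is the pose to reach, as a shift and turn from the pose commanded when the call began; what a row does not reach only later rows make up. The controller multiplies each number of a shift by 40 cm and each number of a turn by 2 rad. A row lasts 1/10 s, in which the tool goes at most 50 mm and 8.59 degrees, less where a joint would pass 70% of its speed; a pose out of reach is approached as far as the arm can. A call with a number of a shift or a turn outside -1 to 1 is refused whole. A call with a gripper value outside its range is refused whole. "grip" is the closure, from -1 (fully open) to 1 (shut), set as the call begins (left out, the last holds). The fingers move at their own pace and stop on an object; the grip force is fixed at half the most. Time passes only in rows, so rows that repeat a pose let the fingers close, or fill a call up. It gives the time, the measured TCP pose, the force and the opening at its end, in the units of the state.
- get_obs(): the state, without advancing time (a new reading comes with each control period).
- get_image(name): name is "side" or "top" or "wrist"; returns a dict with "color" (384x512x3 uint8, blue, green, red), "K" (3x3 intrinsics, pixels), "rvec" (rotation vector, rad) and "tvec" (3), from world to camera coordinates, as OpenCV has them. Camera axes: x right, y down, z forward; pixel columns grow to the right and rows downward; lengths in m; the calibration is good to about 2 mm. A picture is of the moment at which its call begins. There is no depth.
- sign_off(): hands the job in, once; it reports no verdict.
The state is a dict: "t": time; "joint_pos": joint angles; "joint_velocities": joint speeds; "effort": joint torques, N m; "tcp_pos": TCP position; "tool_rot": TCP orientation; "contact_force": force on the tool from outside, world axes, zero at the start; "torque": the same for the moment, N m; "width": opening from 0.0 (shut) to 1.0 (fully open).
Only numpy, scipy, OpenCV 4.12 (cv2) and the standard library are available. Lean on these libraries where they do the work, as an engineer would, in place of code of your own. Each camera call takes 0.05 s, during which the arm holds its last target. There are 200 camera calls.

### The job

Draw the flow-cell cartridge out of its black storage sleeve by the nose, lay it flat on the bench and let go of it. Then take it by the orange grip end, slide its nose under the raised lever arm of the clamp station until it is fully home against the back stop, and press the blue paddle down until the catch holds the arm. Do not push or knock over the glassware and containers around the work.

Things in the scene. Friction and masses are not known exactly. Their poses are not given: they have to be found in the camera images.
- cartridge_center (a point): Centre of the loose flow-cell cartridge (160 mm long, 150 g), 8 mm above its underside. Own x points to the nose end (80 mm away), z up. Grey bar 34 wide x 16 mm thick from the nose (brass contacts) to 42 mm behind this point; then an orange grip block to the tail end, 26 wide, 30 mm high, its middle 59 mm behind this point. At the start 70 to 84 mm of the nose end sticks out of the sleeve.
- cartridge_nose (a point): Middle of the nose end face of the cartridge, 8 mm above the underside; axes as the cartridge's. This end goes into the clamp.
- sleeve_mouth (a point): Middle of the open mouth of the black storage sleeve, 21 mm above the bench. The sleeve is fixed: 95 long x 48 wide (70 over its feet) x 42 mm high, closed on the other sides; inside 40 wide, 36 high, floor 3 mm above the bench. Own x points into the sleeve: draw the cartridge out straight along -x by more than the length inside (up to 90 mm).
- clamp_bed (a point): Middle of the clamp station's steel bed, on its top, 10 mm above the bench; fixed. Own x: the way the cartridge slides in, nose first, z up. The lever arm crosses over it, hinge at +y, paddle at -y. Side guides 12 mm high, 40 mm apart, run from x = -38 to 42 mm, their flared mouth (58 wide) from -57. Bed from x -55 to 55: the loaded tail overhangs. The raised pad is 45 mm above the bed.
- clamp_stop (a point): Middle of the front face of the dark back stop that the nose has to meet, 45 mm beyond the bed centre along x, 8 mm above the bed; axes as the bed's. A cartridge that is home has its nose point here.
- lever_hinge (a point): Centre of the lever arm's hinge pin, 52 mm above the bench, 75 mm to +y of the bed centre; the arm turns about the station's x axis; axes as the bed's.
- paddle (a point): Middle of the top of the blue paddle (44 mm along station x, 56 along the arm) on the lever arm's free end: 172 mm along the arm from the hinge axis, 10 mm above the arm's middle plane. Own -y points along the arm away from the hinge. Raised: about 131 mm above the bench; held by the catch: 62 mm, and about 19 mm farther from the hinge in plan. It moves on an arc about the hinge.
- lever (a joint): Lever arm angle, rad: 0 raised (arm 0.42 rad above level), grows as the paddle is pressed; a spring lifts it. Near 0.42 (level) a brass sprung bolt beside the arm snaps over a bar on the arm: press on to about 0.45 (end stop 0.465), then let up; held, it rests at about 0.42. Takes up to about 18 N at the paddle. Its sprung rubber pad then presses on the cartridge.
- flask: Bystander: round glass flask, 55 mm wide, 71 mm tall; origin at the centre of its underside.
- beaker: Bystander: plastic beaker, 82 mm wide, 97 mm tall; origin at the centre of its underside.
- tub: Bystander: open clear plastic tub, 98x114 mm, 86 mm tall; origin at the centre of its underside.
- bottle: Bystander: white wash bottle with red cap, 68x110 mm, 197 mm tall; origin at the centre of its underside.
Things that resemble listed ones, but are neither listed nor needed, are in the scene too. Leave any red look-alike of the part that bears sleeve_mouth alone.

How it is judged:
On the way, in this order (a step that is already met when the one before it is completed fails the run):
1. the cartridge is out of the sleeve, lying flat on the bench and let go (horizontal distance between cartridge_center and sleeve_mouth above 0.081 m and (x of cartridge_center in the frame of sleeve_mouth below -0.078 m or y of cartridge_center in the frame of sleeve_mouth above 0.04 m or y of cartridge_center in the frame of sleeve_mouth below -0.04 m) and height (world z) of cartridge_center below 0.0125 m and angle between cartridge_center's own z axis and vertical below 0.08 rad and contact force between the fingers and cartridge below 0.1 N and linear speed of cartridge below 0.03 m/s), for 0.2 s.
2. the cartridge lies in the clamp, nose home against the back stop, with the lever arm still up (x of cartridge_nose in the frame of clamp_stop between -0.006 and 0.003 m and y of cartridge_nose in the frame of clamp_stop between -0.006 and 0.006 m and z of cartridge_nose in the frame of clamp_stop between -0.005 and 0.005 m and angle between the x axis of cartridge_center and the x axis of clamp_stop, either way round below 0.12 rad and angle between cartridge_center's own z axis and vertical below 0.1 rad and value of joint lever below 0.15 rad), for 0.2 s.
At the end, for the whole second after the job is handed in: The cartridge lies flat on the bed, nose first, within 6 mm of the back stop and 6 mm of the middle, in line with the bed within 0.12 rad and at rest; the lever arm stays down by itself, held by the catch (lever above 0.395 rad) (x of cartridge_nose in the frame of clamp_stop between -0.006 and 0.003 m and y of cartridge_nose in the frame of clamp_stop between -0.006 and 0.006 m and z of cartridge_nose in the frame of clamp_stop between -0.005 and 0.005 m and angle between the x axis of cartridge_center and the x axis of clamp_stop, either way round below 0.12 rad and angle between cartridge_center's own z axis and vertical below 0.1 rad and value of joint lever above 0.395 rad and velocity of joint lever below 0.05 rad/s and linear speed of cartridge below 0.02 m/s); the robot touches nothing.
It fails at once if the flask is pushed more than 30 mm or tipped over (distance of flask from where it was at the start of the episode above 0.03 m or angle between flask's own z axis and vertical above 0.4 rad).
It fails at once if the beaker is pushed more than 30 mm or tipped over (distance of beaker from where it was at the start of the episode above 0.03 m or angle between beaker's own z axis and vertical above 0.4 rad).
It fails at once if the tub is pushed more than 30 mm or tipped over (distance of tub from where it was at the start of the episode above 0.03 m or angle between tub's own z axis and vertical above 0.4 rad).
It fails at once if the bottle is pushed more than 30 mm or tipped over (distance of bottle from where it was at the start of the episode above 0.03 m or angle between bottle's own z axis and vertical above 0.4 rad).
It also fails if it takes over 67 s, if anything falls off the work surface, if the arm or the gripper's body presses on something with over 40 N, if the wrist force passes 120 N, or if a joint passes its speed limit or range.

## Working session

There is one attempt and no reset: what is moved stays moved. The work goes in short steps, Python scripts to look and compute and a tool call to move; the robot and the scene stay as the last step left them, time stands still between calls to the robot, and variables do not carry over. Pictures are saved under pics/ and viewed, about 8 in all and at most 12, crops included, and the job is handed in when it is done.

Besides the shell and the picture viewer there is one more tool, called after "Emit:" by a JSON object that holds its "api" and its "payload", one argument or row to a line. play_rows: Moves the arm, as the interface text tells. Its arguments: {"type":"object","properties":{"increments":{"type":"array","items":{"type":"object","properties":{"dx":{"type":"number","minimum":-1,"maximum":1},"dy":{"type":"number","minimum":-1,"maximum":1},"dz":{"type":"number","minimum":-1,"maximum":1},"ax":{"type":"number","minimum":-1,"maximum":1},"ay":{"type":"number","minimum":-1,"maximum":1},"az":{"type":"number","minimum":-1,"maximum":1}}}},"grip":{"type":"number"}},"required":["increments"]}

```bash
mkdir -p pics; ls; cat > h.py <<'E'
import numpy as np, cv2
from workcell import get_obs, get_image, sign_off
def snap(name, tag):
    d=get_image(name); cv2.imwrite(f'pics/{tag}.png',d['color']); np.savez(f'pics/{tag}.npz',**{k:d[k] for k in('K','rvec','tvec','color')}); return d
def load(tag): return dict(np.load(f'pics/{tag}.npz'))
def ray(d,uv,z):
    R=cv2.Rodrigues(np.array(d['rvec'],float))[0]; t=np.array(d['tvec'],float).ravel()
    c=-R.T@t; v=R.T@np.linalg.inv(np.array(d['K']))@np.array([uv[0],uv[1],1.])
    return c+v*(z-c[2])/v[2]
def proj(d,p): return cv2.projectPoints(np.array(p,float).reshape(-1,1,3),np.array(d['rvec'],float),np.array(d['tvec'],float),np.array(d['K'],float),None)[0].reshape(-1,2)
E
python3 - <<'E'
from h import *
for n in('top','side'):
    d=snap(n,n+'0'); R=cv2.Rodrigues(np.array(d['rvec'],float))[0]; print(n,-R.T@np.array(d['tvec']).ravel(),d['K'][0][0])
a=cv2.imread('pics/top0.png'); cv2.imwrite('pics/top0b.png',cv2.resize(a,(800,600),interpolation=cv2.INTER_CUBIC))
a=cv2.imread('pics/side0.png'); cv2.imwrite('pics/side0b.png',cv2.resize(a,(800,600),interpolation=cv2.INTER_CUBIC))
o=get_obs(); print(o)
E
```

```text
pics
top [0.32795662 0.00749424 1.5998424 ] 415.6799629601636
side [0.677111   1.31892689 0.89211622] 455.87204245945355
{'t': 0.1, 'joint_pos': array([-1.27471412e+00,  9.18058107e-02,  1.23176274e+00, -1.75372863e-05,
        1.81977943e+00, -5.66997869e-02]), 'joint_velocities': array([ 0.00021017, -0.00244592, -0.00365327, -0.00180683,  0.00018707,
       -0.00030152]), 'effort': array([ 2.48636999e-03, -4.47858882e+01, -4.07569098e+01,  7.00434018e-02,
        2.84468086e-02, -1.31542033e-04]), 'tcp_pos': array([ 0.20723058, -0.56282742,  0.23560814]), 'tool_rot': array([ 8.20214828e-01, -5.72054950e-01, -6.95513736e-04, -5.35372275e-04]), 'contact_force': array([ 0.50461856, -0.13673985, -0.32054421]), 'torque': array([ 0.04747383,  0.01592346, -0.00379731]), 'width': 1.0003766967998706}
```

View pics/top0b.png

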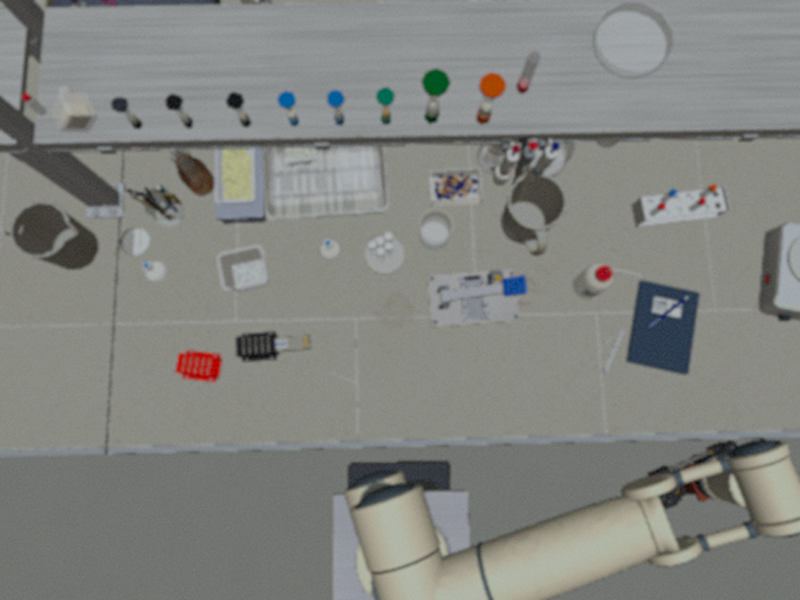

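View pics/side0b.png

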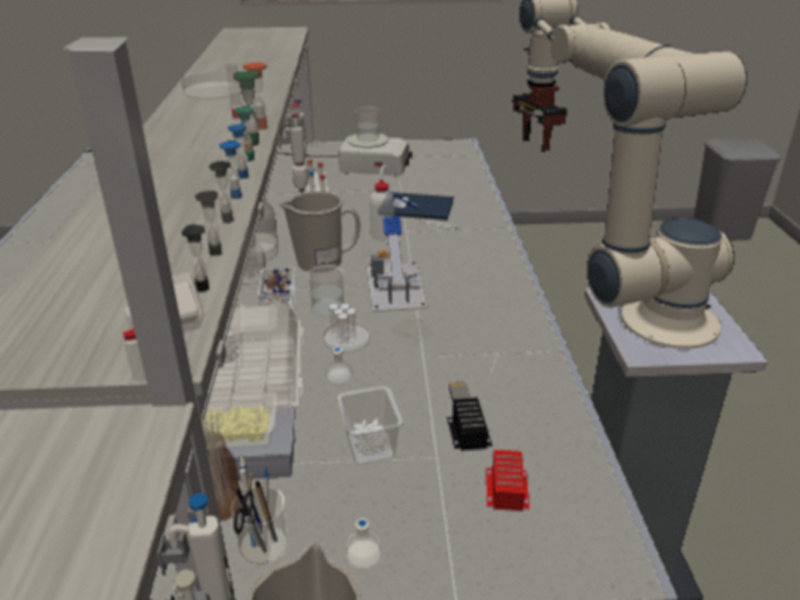

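```bash
python3 - <<'E'
from h import *
d=load('top0'); a=d['color']
def info(u,v,z): return np.round(ray(d,(u*.64,v*.64),z),3)
for n,u,v,z in[('sleeve',257,346,.042),('nose',310,342,.019),('bed',475,298,.01),('paddle',514,285,.131),('flask',330,248,.03),('beaker',435,230,.097),('tub',243,268,.08),('bottle',600,273,.19)]: print(n,info(u,v,z))
c1=cv2.resize(a[200:240,140:210],(800,457),interpolation=cv2.INTER_CUBIC)
c2=cv2.resize(a[165:215,265:345],(800,500),interpolation=cv2.INTER_CUBIC)
cv2.imwrite('pics/c.png',cv2.resize(np.vstack([c1,c2]),(627,600)))
E
```

```text
sleeve [0.5   0.335 0.042]
nose [0.51  0.211 0.019]
bed [ 0.611 -0.198  0.01 ]
paddle [ 0.617 -0.274  0.131]
flask [0.742 0.16  0.03 ]
beaker [ 0.763 -0.098  0.097]
tub [0.684 0.363 0.08 ]
bottle [ 0.629 -0.456  0.19 ]
```

View pics/c.png

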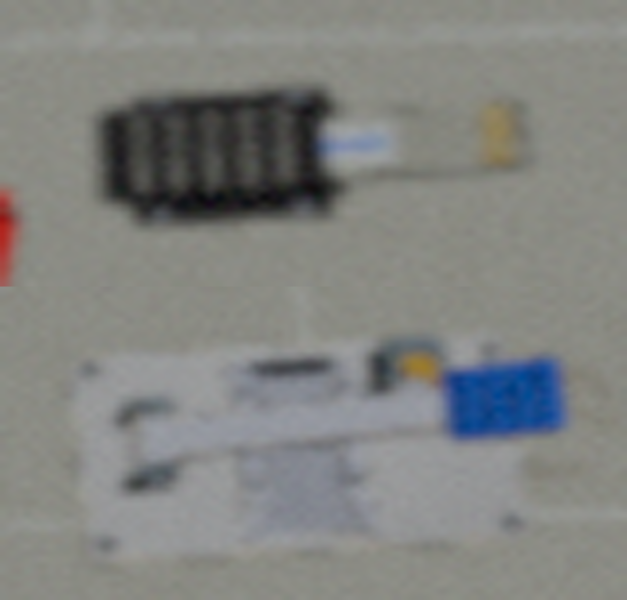

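Emit:
{"api": "play_rows", "payload": {
  "grip": -1,
  "increments": [
    {"dx": 0.04, "dy": 0.11, "az": 0.03},
    {"dx": 0.09, "dy": 0.22, "az": 0.08},
    {"dx": 0.13, "dy": 0.34, "az": 0.13},
    {"dx": 0.18, "dy": 0.46, "az": 0.18},
    {"dx": 0.22, "dy": 0.58, "az": 0.23},
    {"dx": 0.27, "dy": 0.7, "az": 0.28},
    {"dx": 0.32, "dy": 0.82, "az": 0.33},
    {"dx": 0.36, "dy": 0.94, "az": 0.38}
  ]
}}

```text
validation failed for argument at $.in...
```

Emit:
{"api": "play_rows", "payload": {
  "increments": [
    {"dx": 0.05, "dy": 0.12, "az": 0.05},
    {"dx": 0.1, "dy": 0.24, "az": 0.1},
    {"dx": 0.14, "dy": 0.36, "az": 0.15},
    {"dx": 0.19, "dy": 0.48, "az": 0.2},
    {"dx": 0.24, "dy": 0.6, "az": 0.23},
    {"dx": 0.29, "dy": 0.72, "az": 0.23},
    {"dx": 0.33, "dy": 0.84, "az": 0.23},
    {"dx": 0.37, "dy": 0.94, "az": 0.23}
  ]
}}

```text
validation failed for argument at $.in...
```

```bash
python3 - <<'E'
from h import *
from scipy.spatial.transform import Rotation as Ro
d=snap('wrist','w1'); o=get_obs(); print(o['tcp_pos'],Ro.from_quat(o['tool_rot']).as_matrix()[:,0])
R=cv2.Rodrigues(d['rvec'])[0]; print(-R.T@d['tvec'].ravel(),R[2],d['K'])
cv2.imwrite('pics/w1b.png',cv2.resize(d['color'],(800,600)))
E
```

```text
[ 0.20729315 -0.56285589  0.23576895] [ 0.34555969 -0.93839564 -0.00145837]
[ 0.27149562 -0.53939773  0.3844744 ] [-0.2348576  -0.08567966 -0.9682463 ] [[294.82094717   0.         252.26588974]
 [  0.         294.82094717 192.95485972]
 [  0.           0.           1.        ]]
```

View pics/w1b.png

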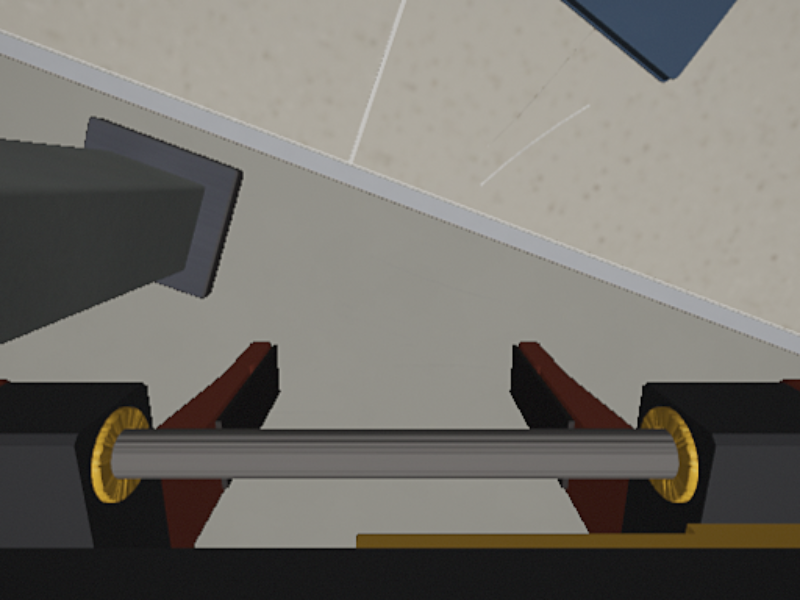

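Emit:
{"api": "play_rows", "payload": {
  "grip": -1,
  "increments": [
    {"dx": 0.04, "dy": 0.11, "dz": 0, "ax": 0, "ay": 0, "az": 0.03},
    {"dx": 0.09, "dy": 0.22, "dz": 0, "ax": 0, "ay": 0, "az": 0.08},
    {"dx": 0.13, "dy": 0.34, "dz": 0, "ax": 0, "ay": 0, "az": 0.13},
    {"dx": 0.18, "dy": 0.46, "dz": 0, "ax": 0, "ay": 0, "az": 0.18},
    {"dx": 0.22, "dy": 0.58, "dz": 0, "ax": 0, "ay": 0, "az": 0.23},
    {"dx": 0.27, "dy": 0.7, "dz": 0, "ax": 0, "ay": 0, "az": 0.28},
    {"dx": 0.32, "dy": 0.82, "dz": 0, "ax": 0, "ay": 0, "az": 0.33},
    {"dx": 0.36, "dy": 0.94, "dz": 0, "ax": 0, "ay": 0, "az": 0.38}
  ]
}}

```text
t: 0.95
tcp_pos: [0.349, -0.1925, 0.2364]
tool_rot: [0.974, -0.225, 0.0, -0.0]
contact_force: [1.1, -0.2, 0.2]
width: 1.0
```

Emit:
{"api": "play_rows", "payload": {
  "increments": [
    {"dx": 0.05, "dy": 0.11, "dz": 0, "ax": 0, "ay": 0, "az": 0.04},
    {"dx": 0.1, "dy": 0.23, "dz": 0, "ax": 0, "ay": 0, "az": 0.1},
    {"dx": 0.14, "dy": 0.34, "dz": 0, "ax": 0, "ay": 0, "az": 0.15},
    {"dx": 0.19, "dy": 0.46, "dz": -0.01, "ax": 0, "ay": 0, "az": 0.2},
    {"dx": 0.24, "dy": 0.58, "dz": -0.03, "ax": 0, "ay": 0, "az": 0.23},
    {"dx": 0.29, "dy": 0.7, "dz": -0.05, "ax": 0, "ay": 0, "az": 0.23},
    {"dx": 0.34, "dy": 0.82, "dz": -0.07, "ax": 0, "ay": 0, "az": 0.23},
    {"dx": 0.38, "dy": 0.92, "dz": -0.1, "ax": 0, "ay": 0, "az": 0.23}
  ]
}}

```text
t: 1.75
tcp_pos: [0.4997, 0.1717, 0.1979]
tool_rot: [1.0, 0.001, 0.001, -0.0]
contact_force: [0.7, -2.0, -0.2]
width: 1.003
```

```bash
python3 - <<'E'
from h import *
d=snap('wrist','w2'); o=get_obs(); print(o['tcp_pos'],o['tool_rot'])
cv2.imwrite('pics/w2b.png',cv2.resize(d['color'],(800,600)))
E
```

```text
[0.49986035 0.17718069 0.19319865] [ 0.99999134  0.00328083 -0.00208731 -0.00148563]
```

View pics/w2b.png

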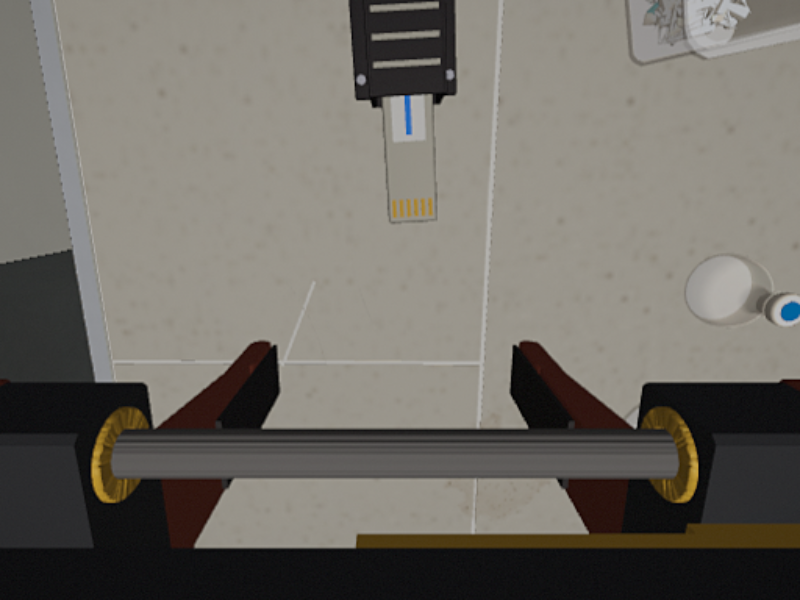

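The wrist view shows the cartridge with its nose edge at (389,222)–(436,220), and it leaves the sleeve at (384,95)–(433,95).

```bash
python3 - <<'E'
from h import *
d=load('w2')
P=[ray(d,(u*.64,v*.64),.019) for u,v in((389,221),(436,219),(384,96),(433,96))]
print(np.round(P,4)); n=(P[0]+P[1])/2; m=(P[2]+P[3])/2; print(n,m,np.linalg.norm(n-m),'dir out',(n-m)/np.linalg.norm(n-m))
S=[ray(d,(u*.64,v*.64),.042) for u,v in((357,98),(455,94),(350,0),(458,0))]; print(np.round(S,4))
E
```

```text
[[0.4966 0.2135 0.019 ]
 [0.5296 0.215  0.019 ]
 [0.4933 0.2948 0.019 ]
 [0.5256 0.295  0.019 ]]
[0.5131058  0.21421585 0.019     ] [0.50943429 0.29490189 0.019     ] 0.0807695317586516 dir out [ 0.04545658 -0.99896632  0.        ]
[[0.4772 0.2898 0.042 ]
 [0.5372 0.2923 0.042 ]
 [0.474  0.3429 0.042 ]
 [0.5371 0.3431 0.042 ]]
```

Emit:
{"api": "play_rows", "payload": {
  "increments": [
    {"dx": 0.01, "dy": 0.08, "dz": 0, "ax": 0, "ay": 0, "az": 0.01},
    {"dx": 0.02, "dy": 0.14, "dz": -0.03, "ax": 0, "ay": 0, "az": 0.02},
    {"dx": 0.02, "dy": 0.183, "dz": -0.1, "ax": 0, "ay": 0, "az": 0.02},
    {"dx": 0.02, "dy": 0.183, "dz": -0.2, "ax": 0, "ay": 0, "az": 0.02},
    {"dx": 0.02, "dy": 0.183, "dz": -0.3, "ax": 0, "ay": 0, "az": 0.02},
    {"dx": 0.02, "dy": 0.183, "dz": -0.36, "ax": 0, "ay": 0, "az": 0.02},
    {"dx": 0.02, "dy": 0.183, "dz": -0.38, "ax": 0, "ay": 0, "az": 0.02},
    {"dx": 0.02, "dy": 0.183, "dz": -0.38, "ax": 0, "ay": 0, "az": 0.02}
  ]
}}

```text
t: 2.6
tcp_pos: [0.5064, 0.2422, 0.0445]
tool_rot: [1.0, 0.021, -0.001, 0.0]
contact_force: [0.8, -0.0, -0.1]
width: 1.001
```

```bash
python3 - <<'E'
from h import *
d=snap('wrist','w3'); o=get_obs(); print(o['tcp_pos'],o['tool_rot'])
E
```

```text
[0.50733229 0.24262938 0.04637057] [ 9.99780488e-01  2.09513625e-02  1.14175616e-04 -5.19078824e-05]
```

Emit:
{"api": "play_rows", "payload": {
  "increments": [
    {"dx": 0.005, "dy": 0.015, "dz": 0, "ax": 0, "ay": 0, "az": 0.0},
    {"dx": 0.01, "dy": 0.03, "dz": -0.02, "ax": 0, "ay": 0, "az": 0.0},
    {"dx": 0.01, "dy": 0.03, "dz": -0.04, "ax": 0, "ay": 0, "az": 0.0},
    {"dx": 0.01, "dy": 0.03, "dz": -0.06, "ax": 0, "ay": 0, "az": 0.0},
    {"dx": 0.01, "dy": 0.03, "dz": -0.07, "ax": 0, "ay": 0, "az": 0.0},
    {"dx": 0.01, "dy": 0.03, "dz": -0.07, "ax": 0, "ay": 0, "az": 0.0},
    {"dx": 0.01, "dy": 0.03, "dz": -0.07, "ax": 0, "ay": 0, "az": 0.0},
    {"dx": 0.01, "dy": 0.03, "dz": -0.07, "ax": 0, "ay": 0, "az": 0.0}
  ]
}}

```text
t: 3.45
tcp_pos: [0.5113, 0.2547, 0.0182]
tool_rot: [1.0, 0.021, 0.0, -0.0]
contact_force: [-0.1, -0.9, 0.4]
width: 0.997
```

Emit:
{"api": "play_rows", "payload": {
  "grip": 1,
  "increments": [
    {"dx": 0, "dy": 0, "dz": 0, "ax": 0, "ay": 0, "az": 0},
    {"dx": 0, "dy": 0, "dz": 0, "ax": 0, "ay": 0, "az": 0},
    {"dx": 0, "dy": 0, "dz": 0, "ax": 0, "ay": 0, "az": 0},
    {"dx": 0, "dy": 0, "dz": 0, "ax": 0, "ay": 0, "az": 0},
    {"dx": 0, "dy": 0, "dz": 0, "ax": 0, "ay": 0, "az": 0},
    {"dx": 0, "dy": 0, "dz": 0, "ax": 0, "ay": 0, "az": 0},
    {"dx": 0, "dy": 0, "dz": 0, "ax": 0, "ay": 0, "az": 0},
    {"dx": 0, "dy": 0, "dz": 0, "ax": 0, "ay": 0, "az": 0}
  ]
}}

```text
t: 4.25
tcp_pos: [0.5111, 0.2546, 0.0178]
tool_rot: [1.0, 0.021, -0.0, 0.0]
contact_force: [0.0, -0.6, 0.5]
width: 0.386
```

Emit:
{"api": "play_rows", "payload": {
  "increments": [
    {"dx": 0.0005, "dy": -0.01, "dz": 0.002, "ax": 0, "ay": 0, "az": 0},
    {"dx": 0.002, "dy": -0.04, "dz": 0.003, "ax": 0, "ay": 0, "az": 0},
    {"dx": 0.004, "dy": -0.08, "dz": 0.003, "ax": 0, "ay": 0, "az": 0},
    {"dx": 0.006, "dy": -0.13, "dz": 0.003, "ax": 0, "ay": 0, "az": 0},
    {"dx": 0.008, "dy": -0.18, "dz": 0.003, "ax": 0, "ay": 0, "az": 0},
    {"dx": 0.01, "dy": -0.23, "dz": 0.003, "ax": 0, "ay": 0, "az": 0},
    {"dx": 0.012, "dy": -0.27, "dz": 0.003, "ax": 0, "ay": 0, "az": 0},
    {"dx": 0.013, "dy": -0.28, "dz": 0.003, "ax": 0, "ay": 0, "az": 0}
  ]
}}

```text
t: 5.05
tcp_pos: [0.5163, 0.1403, 0.0189]
tool_rot: [1.0, 0.02, -0.0, 0.0]
contact_force: [-0.7, 0.3, -1.6]
width: 0.385
```

```bash
python3 - <<'E'
from h import *
d=snap('wrist','w4'); o=get_obs(); print(o['tcp_pos'],o['tool_rot'],o['width'],o['contact_force'])
cv2.imwrite('pics/w4b.png',d['color'])
E
```

```text
[0.51644869 0.14079229 0.01897397] [9.99802232e-01 1.98863966e-02 3.24396394e-05 1.61530973e-04] 0.3855057639319132 [ 0.18362936 -0.23737049 -1.57141048]
```

View pics/w4b.png

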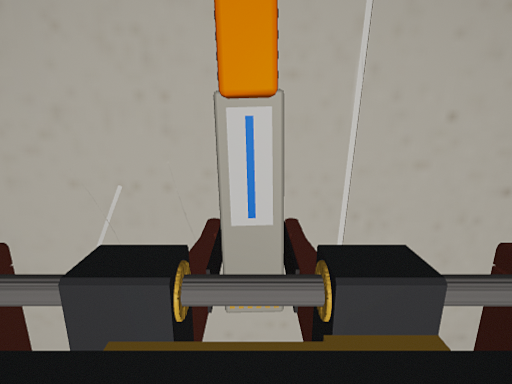

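The cartridge is out of the sleeve and held straight. The orange grip end is at the top of the view, and its label runs from (249,115) to (251,218). Next I carry it towards the clamp and turn the nose to +x.

Emit:
{"api": "play_rows", "payload": {
  "increments": [
    {"dx": 0, "dy": 0, "dz": 0.05, "ax": 0, "ay": 0, "az": 0},
    {"dx": 0, "dy": -0.04, "dz": 0.1, "ax": 0, "ay": 0, "az": 0.05},
    {"dx": -0.01, "dy": -0.1, "dz": 0.1, "ax": 0, "ay": 0, "az": 0.11},
    {"dx": -0.02, "dy": -0.17, "dz": 0.1, "ax": 0, "ay": 0, "az": 0.18},
    {"dx": -0.03, "dy": -0.24, "dz": 0.1, "ax": 0, "ay": 0, "az": 0.25},
    {"dx": -0.04, "dy": -0.31, "dz": 0.1, "ax": 0, "ay": 0, "az": 0.32},
    {"dx": -0.05, "dy": -0.38, "dz": 0.1, "ax": 0, "ay": 0, "az": 0.39},
    {"dx": -0.06, "dy": -0.45, "dz": 0.1, "ax": 0, "ay": 0, "az": 0.46}
  ]
}}

```text
t: 5.9
tcp_pos: [0.4923, -0.0378, 0.0591]
tool_rot: [0.885, 0.466, 0.0, -0.0]
contact_force: [0.7, -0.9, -1.5]
width: 0.383
```

Emit:
{"api": "play_rows", "payload": {
  "increments": [
    {"dx": -0.01, "dy": -0.07, "dz": 0, "ax": 0, "ay": 0, "az": 0.07},
    {"dx": -0.02, "dy": -0.14, "dz": 0, "ax": 0, "ay": 0, "az": 0.14},
    {"dx": -0.03, "dy": -0.21, "dz": 0, "ax": 0, "ay": 0, "az": 0.2},
    {"dx": -0.04, "dy": -0.28, "dz": 0, "ax": 0, "ay": 0, "az": 0.26},
    {"dx": -0.05, "dy": -0.35, "dz": 0, "ax": 0, "ay": 0, "az": 0.32},
    {"dx": -0.05, "dy": -0.41, "dz": 0, "ax": 0, "ay": 0, "az": 0.34},
    {"dx": -0.05, "dy": -0.425, "dz": 0, "ax": 0, "ay": 0, "az": 0.34},
    {"dx": -0.05, "dy": -0.425, "dz": 0, "ax": 0, "ay": 0, "az": 0.34}
  ]
}}

```text
t: 6.7
tcp_pos: [0.4725, -0.2075, 0.0589]
tool_rot: [0.682, 0.731, 0.0, -0.0]
contact_force: [-0.2, 0.2, -1.3]
width: 0.382
```

```bash
python3 - <<'E'
from h import *
d=snap('side','s5'); e=snap('wrist','w5'); o=get_obs(); print(o['tcp_pos'],o['tool_rot'],o['width'],o['contact_force'])
p=proj(d,o['tcp_pos'])[0].astype(int); print(p)
c=d['color'][max(0,p[1]-75):p[1]+75,max(0,p[0]-100):p[0]+100]
cv2.imwrite('pics/s5b.png',np.hstack([cv2.resize(c,(400,300)),cv2.resize(e['color'],(400,300))]))
E
```

```text
[ 0.47251918 -0.20634857  0.05885858] [ 6.81557895e-01  7.31764050e-01  3.17889707e-04 -3.29684836e-04] 0.390165292967106 [-0.02676112 -0.25258417 -1.73496287]
[289 166]
```

View pics/s5b.png

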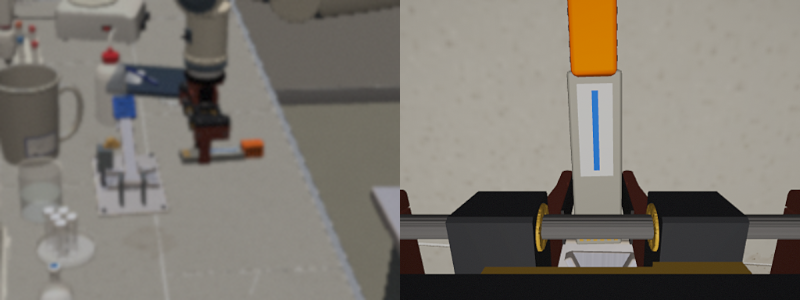

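The cartridge is level in the hand (side view), nose towards the clamp and tail towards the robot. I'll lower it and let go.

Emit:
{"api": "play_rows", "payload": {
  "increments": [
    {"dx": 0, "dy": 0, "dz": -0.03, "ax": 0, "ay": 0, "az": 0},
    {"dx": 0, "dy": 0, "dz": -0.06, "ax": 0, "ay": 0, "az": 0},
    {"dx": 0, "dy": 0, "dz": -0.085, "ax": 0, "ay": 0, "az": 0},
    {"dx": 0, "dy": 0, "dz": -0.1, "ax": 0, "ay": 0, "az": 0},
    {"dx": 0, "dy": 0, "dz": -0.109, "ax": 0, "ay": 0, "az": 0},
    {"dx": 0, "dy": 0, "dz": -0.109, "ax": 0, "ay": 0, "az": 0},
    {"dx": 0, "dy": 0, "dz": -0.109, "ax": 0, "ay": 0, "az": 0},
    {"dx": 0, "dy": 0, "dz": -0.109, "ax": 0, "ay": 0, "az": 0}
  ]
}}

```text
t: 7.6
tcp_pos: [0.4725, -0.2075, 0.0155]
tool_rot: [0.682, 0.732, 0.0, 0.0]
contact_force: [-0.1, 0.1, -0.5]
width: 0.382
```

Emit:
{"api": "play_rows", "payload": {
  "grip": -1,
  "increments": [
    {"dx": 0, "dy": 0, "dz": 0, "ax": 0, "ay": 0, "az": 0},
    {"dx": 0, "dy": 0, "dz": 0, "ax": 0, "ay": 0, "az": 0},
    {"dx": 0, "dy": 0, "dz": 0, "ax": 0, "ay": 0, "az": 0},
    {"dx": 0, "dy": 0, "dz": 0, "ax": 0, "ay": 0, "az": 0},
    {"dx": 0, "dy": 0, "dz": 0, "ax": 0, "ay": 0, "az": 0},
    {"dx": 0, "dy": 0, "dz": 0, "ax": 0, "ay": 0, "az": 0},
    {"dx": 0, "dy": 0, "dz": 0, "ax": 0, "ay": 0, "az": 0},
    {"dx": 0, "dy": 0, "dz": 0, "ax": 0, "ay": 0, "az": 0}
  ]
}}

```text
t: 8.4
tcp_pos: [0.4723, -0.2074, 0.0154]
tool_rot: [0.681, 0.732, 0.0, 0.0]
contact_force: [-0.3, 0.4, -0.2]
width: 0.995
```

Emit:
{"api": "play_rows", "payload": {
  "increments": [
    {"dx": 0, "dy": 0, "dz": 0.08, "ax": 0, "ay": 0, "az": 0},
    {"dx": 0, "dy": 0, "dz": 0.19, "ax": 0, "ay": 0, "az": 0},
    {"dx": 0, "dy": 0, "dz": 0.3, "ax": 0, "ay": 0, "az": 0},
    {"dx": -0.02, "dy": 0, "dz": 0.4, "ax": 0, "ay": 0, "az": -0.06},
    {"dx": -0.05, "dy": 0, "dz": 0.5, "ax": 0, "ay": 0, "az": -0.13},
    {"dx": -0.08, "dy": 0, "dz": 0.6, "ax": 0, "ay": 0, "az": -0.2},
    {"dx": -0.11, "dy": 0, "dz": 0.67, "ax": 0, "ay": 0, "az": -0.27},
    {"dx": -0.13, "dy": 0, "dz": 0.7, "ax": 0, "ay": 0, "az": -0.34}
  ]
}}

```text
t: 9.2
tcp_pos: [0.4201, -0.2076, 0.2995]
tool_rot: [0.888, 0.46, 0.001, 0.002]
contact_force: [-0.6, 0.3, -1.2]
width: 0.996
```

Emit:
{"api": "play_rows", "payload": {
  "increments": [
    {"dx": 0, "dy": 0, "dz": 0, "ax": 0, "ay": 0, "az": -0.07},
    {"dx": 0, "dy": 0, "dz": 0, "ax": 0, "ay": 0, "az": -0.14},
    {"dx": 0, "dy": 0, "dz": 0, "ax": 0, "ay": 0, "az": -0.21},
    {"dx": 0, "dy": 0, "dz": 0, "ax": 0, "ay": 0, "az": -0.28},
    {"dx": 0, "dy": 0, "dz": 0, "ax": 0, "ay": 0, "az": -0.35},
    {"dx": 0, "dy": 0, "dz": 0, "ax": 0, "ay": 0, "az": -0.42},
    {"dx": 0, "dy": 0, "dz": 0, "ax": 0, "ay": 0, "az": -0.49},
    {"dx": 0, "dy": 0, "dz": 0, "ax": 0, "ay": 0, "az": -0.56}
  ]
}}

```text
t: 10.0
tcp_pos: [0.4203, -0.2074, 0.2954]
tool_rot: [0.997, -0.082, 0.0, 0.0]
contact_force: [0.1, -0.1, -0.3]
width: 1.001
```

Emit:
{"api": "play_rows", "payload": {
  "increments": [
    {"dx": 0, "dy": 0, "dz": 0, "ax": 0, "ay": 0, "az": -0.07},
    {"dx": 0, "dy": 0, "dz": 0, "ax": 0, "ay": 0, "az": -0.14},
    {"dx": 0, "dy": 0, "dz": 0, "ax": 0, "ay": 0, "az": -0.21},
    {"dx": 0, "dy": 0, "dz": 0, "ax": 0, "ay": 0, "az": -0.28},
    {"dx": 0, "dy": 0, "dz": 0, "ax": 0, "ay": 0, "az": -0.35},
    {"dx": 0, "dy": 0, "dz": 0, "ax": 0, "ay": 0, "az": -0.42},
    {"dx": 0, "dy": 0, "dz": 0, "ax": 0, "ay": 0, "az": -0.49},
    {"dx": 0, "dy": 0, "dz": 0, "ax": 0, "ay": 0, "az": -0.56}
  ]
}}

```text
t: 10.8
tcp_pos: [0.4203, -0.2074, 0.2954]
tool_rot: [0.801, -0.599, 0.0, -0.0]
contact_force: [1.0, -0.2, -0.3]
width: 0.997
```

Emit:
{"api": "play_rows", "payload": {
  "increments": [
    {"dx": 0, "dy": 0, "dz": 0, "ax": 0, "ay": 0, "az": -0.06},
    {"dx": 0, "dy": 0, "dz": 0, "ax": 0, "ay": 0, "az": -0.1},
    {"dx": 0, "dy": 0, "dz": 0, "ax": 0, "ay": 0, "az": -0.11},
    {"dx": 0, "dy": 0, "dz": 0, "ax": 0, "ay": 0, "az": -0.11},
    {"dx": 0, "dy": 0, "dz": 0, "ax": 0, "ay": 0, "az": -0.11},
    {"dx": 0, "dy": 0, "dz": 0, "ax": 0, "ay": 0, "az": -0.11},
    {"dx": 0, "dy": 0, "dz": 0, "ax": 0, "ay": 0, "az": -0.11},
    {"dx": 0, "dy": 0, "dz": 0, "ax": 0, "ay": 0, "az": -0.11}
  ]
}}

```text
t: 11.6
tcp_pos: [0.4203, -0.2073, 0.2954]
tool_rot: [0.733, -0.681, -0.0, -0.0]
contact_force: [0.4, 0.1, 0.6]
width: 0.997
```

```bash
python3 - <<'E'
from h import *
d=snap('wrist','w6'); o=get_obs(); print(o['tcp_pos'],o['tool_rot'],o['t'])
cv2.imwrite('pics/w6b.png',cv2.resize(d['color'],(800,600),interpolation=cv2.INTER_CUBIC))
E
```

```text
[ 0.42031492 -0.20737536  0.29535918] [ 7.32452056e-01 -6.80818614e-01 -2.38082495e-05  4.00136955e-06] 11.65
```

View pics/w6b.png

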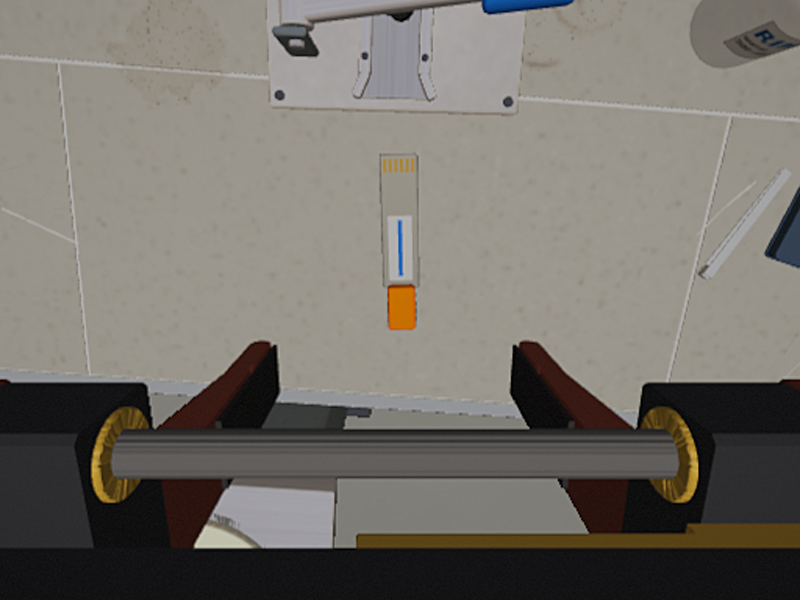

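The cartridge lies flat: nose edge at (380–418,154), orange block x 388–416, y 286–329. The clamp guides sit at about (368,75) and (424,75), and the base screws at (280,95) and (508,101).

```bash
python3 - <<'E'
from h import *
d=load('w6'); f=lambda u,v,z: ray(d,(u*.64,v*.64),z)
n=(f(380,154,.016)+f(418,154,.016))/2; m=(f(384,286,.016)+f(418,286,.016))/2
o1=(f(389,286,.03)+f(415,286,.03))/2; o2=(f(388,329,.03)+f(416,329,.03))/2
print('nose',n,'bartail',m,np.linalg.norm(n-m),'yaw',np.arctan2(*(n-m)[1::-1]))
hsv=cv2.cvtColor(d['color'],cv2.COLOR_BGR2HSV); M=cv2.inRange(hsv,(5,180,120),(20,255,255)); M[235:]=0
ys,xs=np.nonzero(M); print('orange px',xs.min()/.64,xs.max()/.64,ys.min()/.64,ys.max()/.64)
print('orange',o1,o2,'yaw2',np.arctan2(*(n-o2)[1::-1]))
for k,u,v,z in(('screwL',280,95,.008),('screwR',508,101,.008),('gLnear',368,75,.022),('gRnear',424,75,.022),('gLfar',374,12,.022),('gRfar',418,12,.022),('postL',364,56,.022),('postR',425,58,.022)): print(k,f(u,v,z))
big=cv2.resize(d['color'][0:75,170:340],None,fx=4.7,fy=4.7,interpolation=cv2.INTER_CUBIC); cv2.imwrite('pics/w6c.png',big)
E
```

```text
nose [ 0.51334976 -0.20504756  0.016     ] bartail [ 0.39398819 -0.2160734   0.016     ] 0.11986972758378596 yaw 0.0921121008714187
orange px 387.5 414.0625 285.9375 328.125
orange [ 0.39714568 -0.21653901  0.03      ] [ 0.35574549 -0.21976896  0.03      ] yaw2 0.0931371394058214
screwL [ 0.55532285 -0.09733154  0.008     ]
screwR [ 0.56519955 -0.29730752  0.008     ]
gLnear [ 0.57420324 -0.17421797  0.022     ]
gRnear [ 0.57767055 -0.22113072  0.022     ]
gLfar [ 0.62151157 -0.17629845  0.022     ]
gRfar [ 0.62415635 -0.21203892  0.022     ]
postL [ 0.58842344 -0.1700382   0.022     ]
postR [ 0.59065974 -0.22079758  0.022     ]
```

Emit:
{"api": "play_rows", "payload": {
  "increments": [
    {"dx": -0.05, "dy": -0.015, "dz": -0.05, "ax": 0, "ay": 0, "az": 0.01},
    {"dx": -0.1, "dy": -0.027, "dz": -0.14, "ax": 0, "ay": 0, "az": 0.01},
    {"dx": -0.112, "dy": -0.027, "dz": -0.25, "ax": 0, "ay": 0, "az": 0.01},
    {"dx": -0.112, "dy": -0.027, "dz": -0.36, "ax": 0, "ay": 0, "az": 0.01},
    {"dx": -0.112, "dy": -0.027, "dz": -0.46, "ax": 0, "ay": 0, "az": 0.01},
    {"dx": -0.112, "dy": -0.027, "dz": -0.55, "ax": 0, "ay": 0, "az": 0.01},
    {"dx": -0.112, "dy": -0.027, "dz": -0.6, "ax": 0, "ay": 0, "az": 0.01},
    {"dx": -0.112, "dy": -0.027, "dz": -0.62, "ax": 0, "ay": 0, "az": 0.01}
  ]
}}

```text
t: 12.45
tcp_pos: [0.3742, -0.2173, 0.0447]
tool_rot: [0.739, -0.673, -0.002, 0.0]
contact_force: [-0.4, -0.0, -0.0]
width: 1.003
```

Emit:
{"api": "play_rows", "payload": {
  "increments": [
    {"dx": 0.001, "dy": -0.001, "dz": -0.03, "ax": 0, "ay": 0, "az": 0},
    {"dx": 0.001, "dy": -0.001, "dz": -0.06, "ax": 0, "ay": 0, "az": 0},
    {"dx": 0.001, "dy": -0.001, "dz": -0.077, "ax": 0, "ay": 0, "az": 0},
    {"dx": 0.001, "dy": -0.001, "dz": -0.077, "ax": 0, "ay": 0, "az": 0},
    {"dx": 0.001, "dy": -0.001, "dz": -0.077, "ax": 0, "ay": 0, "az": 0},
    {"dx": 0.001, "dy": -0.001, "dz": -0.077, "ax": 0, "ay": 0, "az": 0},
    {"dx": 0.001, "dy": -0.001, "dz": -0.077, "ax": 0, "ay": 0, "az": 0},
    {"dx": 0.001, "dy": -0.001, "dz": -0.077, "ax": 0, "ay": 0, "az": 0}
  ]
}}

```text
t: 13.25
tcp_pos: [0.3761, -0.2187, 0.017]
tool_rot: [0.739, -0.674, 0.0, -0.0]
contact_force: [-0.3, 0.1, 0.1]
width: 0.998
```

Emit:
{"api": "play_rows", "payload": {
  "grip": 1,
  "increments": [
    {"dx": 0, "dy": 0, "dz": 0, "ax": 0, "ay": 0, "az": 0},
    {"dx": 0, "dy": 0, "dz": 0, "ax": 0, "ay": 0, "az": 0},
    {"dx": 0, "dy": 0, "dz": 0, "ax": 0, "ay": 0, "az": 0},
    {"dx": 0, "dy": 0, "dz": 0, "ax": 0, "ay": 0, "az": 0},
    {"dx": 0, "dy": 0, "dz": 0, "ax": 0, "ay": 0, "az": 0},
    {"dx": 0, "dy": 0, "dz": 0, "ax": 0, "ay": 0, "az": 0},
    {"dx": 0, "dy": 0, "dz": 0, "ax": 0, "ay": 0, "az": 0},
    {"dx": 0, "dy": 0, "dz": 0, "ax": 0, "ay": 0, "az": 0}
  ]
}}

```text
t: 14.05
tcp_pos: [0.3759, -0.2185, 0.0165]
tool_rot: [0.739, -0.674, -0.0, -0.0]
contact_force: [-0.3, 0.8, -0.4]
width: 0.311
```

View pics/w6c.png

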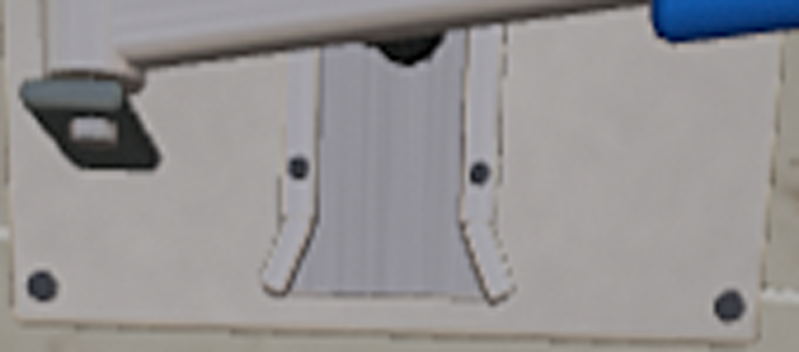

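```bash
python3 - <<'E'
from h import *
d=load('w6'); f=lambda u,v,z: ray(d,(170+u/4.7-.4,v/4.7-.4),z)[:2]
for n,a,b,z in(('guide screws',(299,167),(479,172),.022),('kink',(316,212),(461,218),.022),('flare tips',(272,292),(502,299),.022),('bed front',(297,294),(480,296),.01),('base screws',(42,286),(730,306),.007)):
    A,B=f(*a,z),f(*b,z); v=A-B; print(n,np.round(A,4),np.round(B,4),'mid',np.round((A+B)/2,4),'w',round(np.hypot(*v),4),'yaw',round(np.arctan2(-v[0],v[1]),4))
E
```

```text
guide screws [ 0.5893 -0.1703] [ 0.5917 -0.2201] mid [ 0.5905 -0.1952] w 0.0498 yaw 0.0486
kink [ 0.5783 -0.1757] [ 0.5797 -0.2161] mid [ 0.579  -0.1959] w 0.0404 yaw 0.036
flare tips [ 0.5568 -0.1646] [ 0.5597 -0.2295] mid [ 0.5582 -0.197 ] w 0.065 yaw 0.0455
bed front [ 0.5587 -0.1708] [ 0.5621 -0.2238] mid [ 0.5604 -0.1973] w 0.0532 yaw 0.0636
base screws [ 0.5559 -0.0962] [ 0.5653 -0.2973] mid [ 0.5606 -0.1967] w 0.2013 yaw 0.0468
```

Emit:
{"api": "play_rows", "payload": {
  "increments": [
    {"dx": 0, "dy": 0, "dz": 0.018, "ax": 0, "ay": 0, "az": 0},
    {"dx": 0, "dy": 0.01, "dz": 0.036, "ax": 0, "ay": 0, "az": -0.005},
    {"dx": 0.02, "dy": 0.02, "dz": 0.036, "ax": 0, "ay": 0, "az": -0.015},
    {"dx": 0.05, "dy": 0.03, "dz": 0.036, "ax": 0, "ay": 0, "az": -0.022},
    {"dx": 0.07, "dy": 0.036, "dz": 0.036, "ax": 0, "ay": 0, "az": -0.022},
    {"dx": 0.08, "dy": 0.036, "dz": 0.036, "ax": 0, "ay": 0, "az": -0.022},
    {"dx": 0.08, "dy": 0.036, "dz": 0.036, "ax": 0, "ay": 0, "az": -0.022},
    {"dx": 0.08, "dy": 0.036, "dz": 0.036, "ax": 0, "ay": 0, "az": -0.022}
  ]
}}

```text
t: 14.85
tcp_pos: [0.4077, -0.2042, 0.0309]
tool_rot: [0.724, -0.69, -0.0, 0.0]
contact_force: [-0.5, 0.6, -2.0]
width: 0.294
```

```bash
python3 - <<'E'
from h import *
o=get_obs(); print(o['tcp_pos'],o['tool_rot'],o['width'],o['contact_force'])
d=snap('top','t7'); e=snap('side','s7'); 
a=cv2.resize(d['color'][165:240,265:345],(400,375),interpolation=cv2.INTER_CUBIC); b=cv2.resize(e['color'][125:200,225:305],(400,375),interpolation=cv2.INTER_CUBIC)
cv2.imwrite('pics/t7b.png',np.hstack([a,b]))
w=snap('wrist','w7')
E
```

```text
[ 0.40766046 -0.20417997  0.03089956] [ 7.24200288e-01 -6.89589626e-01 -2.60195260e-04  1.51066861e-04] 0.29379346967860503 [-0.45478275  0.55478007 -2.03983576]
```

View pics/t7b.png

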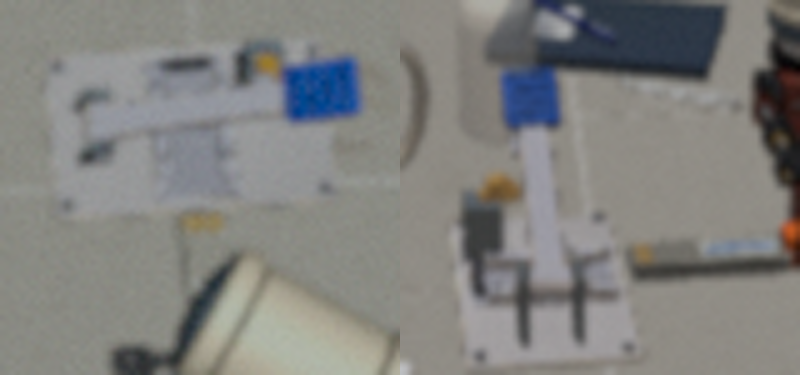

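The nose is lined up with the flared mouth in both views: contacts at (203,222), funnel centre at about (197,190). I'll slide it in.

Emit:
{"api": "play_rows", "payload": {
  "increments": [
    {"dx": 0.02, "dy": 0.001, "dz": 0, "ax": 0, "ay": 0, "az": 0},
    {"dx": 0.05, "dy": 0.002, "dz": 0, "ax": 0, "ay": 0, "az": 0},
    {"dx": 0.08, "dy": 0.004, "dz": 0, "ax": 0, "ay": 0, "az": 0},
    {"dx": 0.12, "dy": 0.006, "dz": 0, "ax": 0, "ay": 0, "az": 0},
    {"dx": 0.16, "dy": 0.008, "dz": 0, "ax": 0, "ay": 0, "az": 0},
    {"dx": 0.2, "dy": 0.01, "dz": 0, "ax": 0, "ay": 0, "az": 0},
    {"dx": 0.22, "dy": 0.011, "dz": 0, "ax": 0, "ay": 0, "az": 0},
    {"dx": 0.22, "dy": 0.011, "dz": 0, "ax": 0, "ay": 0, "az": 0}
  ]
}}

```text
t: 15.8
tcp_pos: [0.4966, -0.1996, 0.0308]
tool_rot: [0.724, -0.689, -0.0, 0.0]
contact_force: [-0.6, -0.2, -1.8]
width: 0.294
```

Emit:
{"api": "play_rows", "payload": {
  "increments": [
    {"dx": 0, "dy": 0, "dz": -0.002, "ax": 0, "ay": 0, "az": 0},
    {"dx": 0, "dy": 0, "dz": -0.004, "ax": 0, "ay": 0, "az": 0},
    {"dx": 0.0, "dy": 0, "dz": -0.006, "ax": 0, "ay": 0, "az": 0},
    {"dx": 0, "dy": 0, "dz": -0.008, "ax": 0, "ay": 0, "az": 0},
    {"dx": 0.0, "dy": 0, "dz": -0.009, "ax": 0, "ay": 0, "az": 0},
    {"dx": 0.01, "dy": 0, "dz": -0.009, "ax": 0, "ay": 0, "az": 0},
    {"dx": 0.02, "dy": 0.001, "dz": -0.009, "ax": 0, "ay": 0, "az": 0},
    {"dx": 0.03, "dy": 0.001, "dz": -0.009, "ax": 0, "ay": 0, "az": 0}
  ]
}}

```text
t: 16.6
tcp_pos: [0.5084, -0.1993, 0.0275]
tool_rot: [0.724, -0.69, 0.0, -0.0]
contact_force: [0.1, -0.6, -2.3]
width: 0.294
```

Emit:
{"api": "play_rows", "payload": {
  "increments": [
    {"dx": 0.005, "dy": 0, "dz": 0, "ax": 0, "ay": 0, "az": 0},
    {"dx": 0.01, "dy": 0, "dz": 0, "ax": 0, "ay": 0, "az": 0},
    {"dx": 0.015, "dy": 0.001, "dz": 0, "ax": 0, "ay": 0, "az": 0},
    {"dx": 0.02, "dy": 0.001, "dz": 0, "ax": 0, "ay": 0, "az": 0},
    {"dx": 0.025, "dy": 0.001, "dz": -0.001, "ax": 0, "ay": 0, "az": 0},
    {"dx": 0.03, "dy": 0.001, "dz": -0.002, "ax": 0, "ay": 0, "az": 0},
    {"dx": 0.033, "dy": 0.001, "dz": -0.002, "ax": 0, "ay": 0, "az": 0},
    {"dx": 0.033, "dy": 0.001, "dz": -0.002, "ax": 0, "ay": 0, "az": 0}
  ]
}}

```text
t: 17.4
tcp_pos: [0.521, -0.199, 0.0267]
tool_rot: [0.724, -0.69, -0.0, 0.0]
contact_force: [-2.3, 0.3, 0.9]
width: 0.294
```

Emit:
{"api": "play_rows", "payload": {
  "increments": [
    {"dx": 0.002, "dy": 0, "dz": 0, "ax": 0, "ay": 0, "az": 0},
    {"dx": 0.004, "dy": 0, "dz": 0, "ax": 0, "ay": 0, "az": 0},
    {"dx": 0.006, "dy": 0, "dz": 0, "ax": 0, "ay": 0, "az": 0},
    {"dx": 0.008, "dy": 0, "dz": 0, "ax": 0, "ay": 0, "az": 0},
    {"dx": 0.008, "dy": 0, "dz": 0, "ax": 0, "ay": 0, "az": 0},
    {"dx": 0.008, "dy": 0, "dz": 0, "ax": 0, "ay": 0, "az": 0},
    {"dx": 0.008, "dy": 0, "dz": 0, "ax": 0, "ay": 0, "az": 0},
    {"dx": 0.008, "dy": 0, "dz": 0, "ax": 0, "ay": 0, "az": 0}
  ]
}}

```text
t: 18.2
tcp_pos: [0.5213, -0.199, 0.0266]
tool_rot: [0.724, -0.69, -0.003, 0.002]
contact_force: [-15.9, 1.7, 8.3]
width: 0.293
```

Emit:
{"api": "play_rows", "payload": {
  "increments": [
    {"dx": -0.003, "dy": 0, "dz": 0, "ax": 0, "ay": 0, "az": 0},
    {"dx": -0.006, "dy": 0, "dz": 0, "ax": 0, "ay": 0, "az": 0},
    {"dx": -0.007, "dy": 0, "dz": 0, "ax": 0, "ay": 0, "az": 0},
    {"dx": -0.007, "dy": 0, "dz": 0, "ax": 0, "ay": 0, "az": 0},
    {"dx": -0.007, "dy": 0, "dz": 0, "ax": 0, "ay": 0, "az": 0},
    {"dx": -0.007, "dy": 0, "dz": 0, "ax": 0, "ay": 0, "az": 0},
    {"dx": -0.007, "dy": 0, "dz": 0, "ax": 0, "ay": 0, "az": 0},
    {"dx": -0.007, "dy": 0, "dz": 0, "ax": 0, "ay": 0, "az": 0}
  ]
}}

```text
t: 19.0
tcp_pos: [0.5212, -0.1989, 0.0265]
tool_rot: [0.724, -0.69, -0.0, 0.0]
contact_force: [-5.0, 1.8, 0.8]
width: 0.296
```

Emit:
{"api": "play_rows", "payload": {
  "grip": -1,
  "increments": [
    {"dx": 0, "dy": 0, "dz": 0, "ax": 0, "ay": 0, "az": 0},
    {"dx": 0, "dy": 0, "dz": 0, "ax": 0, "ay": 0, "az": 0},
    {"dx": 0, "dy": 0, "dz": 0, "ax": 0, "ay": 0, "az": 0},
    {"dx": 0, "dy": 0, "dz": 0, "ax": 0, "ay": 0, "az": 0},
    {"dx": 0, "dy": 0, "dz": 0, "ax": 0, "ay": 0, "az": 0},
    {"dx": 0, "dy": 0, "dz": 0, "ax": 0, "ay": 0, "az": 0},
    {"dx": 0, "dy": 0, "dz": 0, "ax": 0, "ay": 0, "az": 0},
    {"dx": 0, "dy": 0, "dz": 0, "ax": 0, "ay": 0, "az": 0}
  ]
}}

```text
t: 19.8
tcp_pos: [0.5215, -0.199, 0.0266]
tool_rot: [0.724, -0.69, 0.0, -0.0]
contact_force: [0.3, 0.6, 0.2]
width: 0.978
```

Emit:
{"api": "play_rows", "payload": {
  "increments": [
    {"dx": 0, "dy": 0, "dz": 0.04, "ax": 0, "ay": 0, "az": 0},
    {"dx": -0.01, "dy": 0, "dz": 0.12, "ax": 0, "ay": 0, "az": 0},
    {"dx": -0.03, "dy": 0, "dz": 0.22, "ax": 0, "ay": 0, "az": 0},
    {"dx": -0.05, "dy": 0, "dz": 0.32, "ax": 0, "ay": 0, "az": 0},
    {"dx": -0.06, "dy": 0, "dz": 0.42, "ax": 0, "ay": 0, "az": 0},
    {"dx": -0.06, "dy": 0, "dz": 0.5, "ax": 0, "ay": 0, "az": 0},
    {"dx": -0.06, "dy": 0, "dz": 0.52, "ax": 0, "ay": 0, "az": 0},
    {"dx": -0.06, "dy": 0, "dz": 0.52, "ax": 0, "ay": 0, "az": 0}
  ]
}}

```text
t: 20.6
tcp_pos: [0.498, -0.1992, 0.2369]
tool_rot: [0.724, -0.69, 0.002, -0.001]
contact_force: [0.8, -0.9, 0.0]
width: 1.001
```

```bash
python3 - <<'E'
from h import *
o=get_obs(); print(o['t'],o['tcp_pos'],o['contact_force'])
d=snap('wrist','w8'); cv2.imwrite('pics/w8b.png',cv2.resize(d['color'],(800,600),interpolation=cv2.INTER_CUBIC))
E
```

```text
20.6 [ 0.49803009 -0.19921676  0.23690891] [ 0.84554371 -0.92552623  0.00433636]
```

View pics/w8b.png

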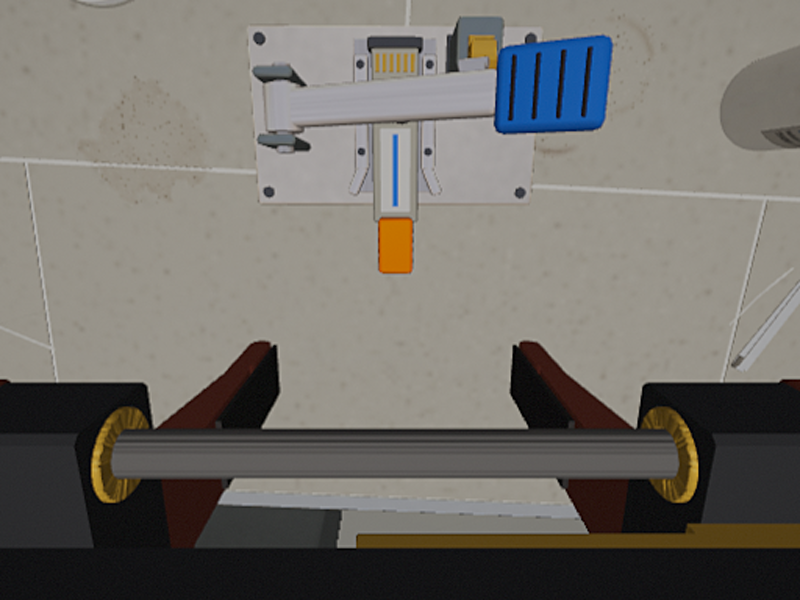

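The nose meets the dark stop at about (397,42) and the cartridge sits between the guides. The blue paddle's corners are at (499,48), (611,38), (604,128) and (497,131).

```bash
python3 - <<'E'
from h import *
d=load('w8'); f=lambda u,v,z: np.round(ray(d,(u*.64,v*.64),z)[:2],4)
hsv=cv2.cvtColor(d['color'],cv2.COLOR_BGR2HSV); M=cv2.inRange(hsv,(100,150,60),(125,255,255)); M[:, :300]=0
m=cv2.moments(M,True); c=(m['m10']/m['m00'],m['m01']/m['m00']); print('paddle',np.array(c)/.64,np.round(ray(d,c,.129),4))
nose=(f(374,50,.026)+f(418,50,.026))/2; tail=(f(379,272,.04)+f(411,272,.04))/2; print('nose',nose,'tail',tail,np.hypot(*(nose-tail)),np.arctan2(*(nose-tail)[::-1]))
print('guide screws',f(361,64,.022),f(429,64,.022),f(361,152,.022),f(428,152,.022))
for z in(.05,.12): print('bottle edge',f(721,115,z))
t=load('top0')
for u,v,z in((540,250,.06),(598,280,.1),(604,272,.19)): print(np.round(ray(t,(u*.64,v*.64),z),3))
E
```

```text
paddle [552.47540706  85.3489654 ] [ 0.6192 -0.2751  0.129 ]
nose [ 0.658  -0.1932] tail [ 0.5012 -0.2002] 0.15695617222651673 0.04461323504630267
guide screws [ 0.6486 -0.1684] [ 0.6511 -0.2174] [ 0.5882 -0.1703] [ 0.5907 -0.2207]
bottle edge [ 0.6227 -0.4173]
bottle edge [ 0.6109 -0.371 ]
[ 0.717 -0.356  0.06 ]
[ 0.631 -0.479  0.1  ]
[ 0.631 -0.465  0.19 ]
```

Emit:
{"api": "play_rows", "payload": {
  "grip": 1,
  "increments": [
    {"dx": 0, "dy": 0, "dz": 0, "ax": 0, "ay": 0, "az": 0.06},
    {"dx": 0, "dy": 0, "dz": 0, "ax": 0, "ay": 0, "az": 0.13},
    {"dx": 0, "dy": 0, "dz": 0, "ax": 0, "ay": 0, "az": 0.2},
    {"dx": 0, "dy": 0, "dz": 0, "ax": 0, "ay": 0, "az": 0.27},
    {"dx": 0, "dy": 0, "dz": 0, "ax": 0, "ay": 0, "az": 0.34},
    {"dx": 0, "dy": 0, "dz": 0, "ax": 0, "ay": 0, "az": 0.41},
    {"dx": 0.01, "dy": 0, "dz": 0, "ax": 0, "ay": 0, "az": 0.48},
    {"dx": 0.03, "dy": 0, "dz": 0, "ax": 0, "ay": 0, "az": 0.55}
  ]
}}

```text
t: 21.45
tcp_pos: [0.5088, -0.1987, 0.2317]
tool_rot: [0.978, -0.207, -0.002, -0.0]
contact_force: [0.1, 0.1, -0.0]
width: 0.311
```

Emit:
{"api": "play_rows", "payload": {
  "increments": [
    {"dx": 0.03, "dy": -0.02, "dz": 0, "ax": 0, "ay": 0, "az": 0.07},
    {"dx": 0.08, "dy": -0.05, "dz": 0, "ax": 0, "ay": 0, "az": 0.14},
    {"dx": 0.12, "dy": -0.09, "dz": 0, "ax": 0, "ay": 0, "az": 0.21},
    {"dx": 0.17, "dy": -0.12, "dz": 0, "ax": 0, "ay": 0, "az": 0.28},
    {"dx": 0.21, "dy": -0.15, "dz": 0, "ax": 0, "ay": 0, "az": 0.35},
    {"dx": 0.25, "dy": -0.17, "dz": 0, "ax": 0, "ay": 0, "az": 0.42},
    {"dx": 0.27, "dy": -0.188, "dz": 0, "ax": 0, "ay": 0, "az": 0.49},
    {"dx": 0.274, "dy": -0.188, "dz": 0, "ax": 0, "ay": 0, "az": 0.56}
  ]
}}

```text
t: 22.25
tcp_pos: [0.6191, -0.2746, 0.2301]
tool_rot: [0.939, 0.344, -0.002, -0.002]
contact_force: [-0.1, -0.2, -0.3]
width: 0.005
```

Emit:
{"api": "play_rows", "payload": {
  "increments": [
    {"dx": 0, "dy": 0, "dz": -0.05, "ax": 0, "ay": 0, "az": 0},
    {"dx": 0, "dy": 0, "dz": -0.1, "ax": 0, "ay": 0, "az": 0},
    {"dx": 0, "dy": 0, "dz": -0.15, "ax": 0, "ay": 0, "az": 0},
    {"dx": 0, "dy": 0, "dz": -0.18, "ax": 0, "ay": 0, "az": 0},
    {"dx": 0, "dy": 0, "dz": -0.2, "ax": 0, "ay": 0, "az": 0},
    {"dx": 0, "dy": 0, "dz": -0.2, "ax": 0, "ay": 0, "az": 0},
    {"dx": 0, "dy": 0, "dz": -0.2, "ax": 0, "ay": 0, "az": 0},
    {"dx": 0, "dy": 0, "dz": -0.2, "ax": 0, "ay": 0, "az": 0}
  ]
}}

```text
t: 23.05
tcp_pos: [0.6195, -0.2744, 0.1559]
tool_rot: [0.94, 0.342, 0.001, 0.001]
contact_force: [-0.1, 0.5, -0.7]
width: 0.005
```

Emit:
{"api": "play_rows", "payload": {
  "increments": [
    {"dx": 0, "dy": -0.005, "dz": -0.02, "ax": 0, "ay": 0, "az": 0},
    {"dx": 0, "dy": -0.012, "dz": -0.04, "ax": 0, "ay": 0, "az": 0},
    {"dx": 0, "dy": -0.02, "dz": -0.06, "ax": 0, "ay": 0, "az": 0},
    {"dx": 0.001, "dy": -0.027, "dz": -0.08, "ax": 0, "ay": 0, "az": 0},
    {"dx": 0.001, "dy": -0.034, "dz": -0.1, "ax": 0, "ay": 0, "az": 0},
    {"dx": 0.001, "dy": -0.039, "dz": -0.12, "ax": 0, "ay": 0, "az": 0},
    {"dx": 0.002, "dy": -0.043, "dz": -0.14, "ax": 0, "ay": 0, "az": 0},
    {"dx": 0.002, "dy": -0.045, "dz": -0.16, "ax": 0, "ay": 0, "az": 0}
  ]
}}

```text
t: 23.85
tcp_pos: [0.6202, -0.2927, 0.0915]
tool_rot: [0.94, 0.342, 0.0, 0.001]
contact_force: [0.4, -0.9, 8.2]
width: 0.005
```

Emit:
{"api": "play_rows", "payload": {
  "increments": [
    {"dx": 0, "dy": -0.001, "dz": -0.012, "ax": 0, "ay": 0, "az": 0},
    {"dx": 0, "dy": -0.002, "dz": -0.024, "ax": 0, "ay": 0, "az": 0},
    {"dx": 0, "dy": -0.003, "dz": -0.036, "ax": 0, "ay": 0, "az": 0},
    {"dx": 0, "dy": -0.003, "dz": -0.045, "ax": 0, "ay": 0, "az": 0},
    {"dx": 0, "dy": -0.003, "dz": -0.052, "ax": 0, "ay": 0, "az": 0},
    {"dx": 0, "dy": -0.003, "dz": -0.058, "ax": 0, "ay": 0, "az": 0},
    {"dx": 0, "dy": -0.003, "dz": -0.058, "ax": 0, "ay": 0, "az": 0},
    {"dx": 0, "dy": -0.003, "dz": -0.058, "ax": 0, "ay": 0, "az": 0}
  ]
}}

```text
t: 24.65
tcp_pos: [0.6203, -0.2944, 0.0695]
tool_rot: [0.94, 0.342, 0.001, 0.001]
contact_force: [0.0, -1.3, 12.8]
width: 0.005
```

Emit:
{"api": "play_rows", "payload": {
  "increments": [
    {"dx": 0, "dy": 0, "dz": -0.003, "ax": 0, "ay": 0, "az": 0},
    {"dx": 0, "dy": 0, "dz": -0.004, "ax": 0, "ay": 0, "az": 0},
    {"dx": 0, "dy": 0, "dz": -0.004, "ax": 0, "ay": 0, "az": 0},
    {"dx": 0, "dy": 0, "dz": -0.004, "ax": 0, "ay": 0, "az": 0},
    {"dx": 0, "dy": 0, "dz": 0.01, "ax": 0, "ay": 0, "az": 0},
    {"dx": 0, "dy": 0, "dz": 0.025, "ax": 0, "ay": 0, "az": 0},
    {"dx": 0, "dy": 0, "dz": 0.035, "ax": 0, "ay": 0, "az": 0},
    {"dx": 0, "dy": 0, "dz": 0.045, "ax": 0, "ay": 0, "az": 0}
  ]
}}

```text
t: 25.45
tcp_pos: [0.6189, -0.2928, 0.0835]
tool_rot: [0.94, 0.342, -0.001, -0.001]
contact_force: [-0.3, 0.3, -1.1]
width: 0.005
```

Emit:
{"api": "play_rows", "payload": {
  "increments": [
    {"dx": 0, "dy": 0, "dz": 0.04, "ax": 0, "ay": 0, "az": 0},
    {"dx": 0, "dy": 0, "dz": 0.1, "ax": 0, "ay": 0, "az": 0},
    {"dx": 0, "dy": 0, "dz": 0.18, "ax": 0, "ay": 0, "az": 0},
    {"dx": -0.05, "dy": 0.03, "dz": 0.27, "ax": 0, "ay": 0, "az": 0},
    {"dx": -0.12, "dy": 0.08, "dz": 0.35, "ax": 0, "ay": 0, "az": 0},
    {"dx": -0.2, "dy": 0.13, "dz": 0.4, "ax": 0, "ay": 0, "az": 0},
    {"dx": -0.28, "dy": 0.18, "dz": 0.42, "ax": 0, "ay": 0, "az": 0},
    {"dx": -0.3, "dy": 0.2, "dz": 0.42, "ax": 0, "ay": 0, "az": 0}
  ]
}}

```text
t: 26.25
tcp_pos: [0.4983, -0.2123, 0.2571]
tool_rot: [0.94, 0.342, 0.001, 0.002]
contact_force: [0.3, -0.4, -0.3]
width: 0.008
```

```bash
python3 - <<'E'
from h import *
o=get_obs(); print(o['t'],o['tcp_pos'],o['contact_force'])
w=snap('wrist','w9'); s=snap('side','s9')
a=cv2.resize(w['color'],(400,300)); b=cv2.resize(s['color'][110:205,210:337],(400,300),interpolation=cv2.INTER_CUBIC)
cv2.imwrite('pics/w9b.png',np.hstack([a,b]))
E
```

```text
26.25 [ 0.498317   -0.21225098  0.25705065] [ 0.25129016 -0.44459082 -0.28750461]
```

View pics/w9b.png

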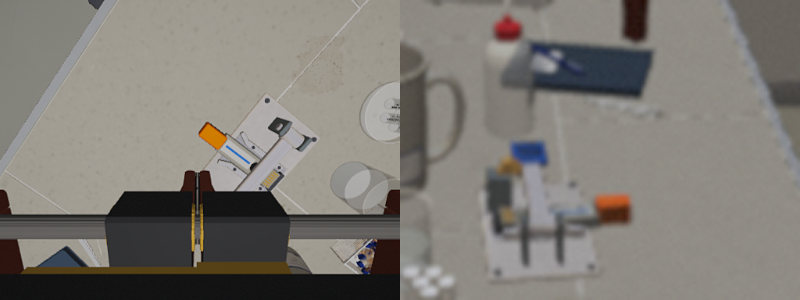

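The arm looks level and held, with the cartridge still in place under it. A quick check by numbers comes next.

```bash
python3 - <<'E'
from h import *
s=load('s9'); hsv=cv2.cvtColor(s['color'],cv2.COLOR_BGR2HSV); M=cv2.inRange(hsv,(105,170,80),(122,255,255)); M[:150]=0; M[185:]=0
ys,xs=np.nonzero(M); print(xs.mean(),ys.mean(),len(xs),proj(s,[[.6206,-.2916,.062],[.6197,-.2735,.131]]))
t=snap('top','t9'); c=cv2.cvtColor(t['color'],cv2.COLOR_BGR2HSV); M=cv2.inRange(c,(5,170,100),(20,255,255)); m0=proj(t,[.522,-.199,.04])[0]
ys,xs=np.nonzero(M); k=np.hypot(xs-m0[0],ys-m0[1])<12; print('orange',k.sum(), ray(t,(xs[k].mean(),ys[k].mean()),.04) if k.any() else None)
M=cv2.inRange(c,(105,150,60),(125,255,255)); m0=proj(t,[.6206,-.2916,.062])[0]; ys,xs=np.nonzero(M); k=np.hypot(xs-m0[0],ys-m0[1])<15; print('paddle',ray(t,(xs[k].mean(),ys[k].mean()),.062))
w=load('w9'); f=lambda u,v,z: ray(w,(u*1.28,v*1.28),z)[:2]
E
```

```text
252.55555555555554 158.55555555555554 9 [[250.0314259  156.74610268]
 [250.23357989 142.950099  ]]
orange 5 [ 0.53203644 -0.18847252  0.04      ]
paddle [nan nan nan]<stdin>:6: RuntimeWarning: Mean of empty slice.
  ret = ret.dtype.type(ret / rcount)
```

```bash
python3 - <<'E'
from h import *
w=load('w9'); M=cv2.inRange(cv2.cvtColor(w['color'],cv2.COLOR_BGR2HSV),(5,190,150),(20,255,255)); M[230:]=0
n,l,st,ce=cv2.connectedComponentsWithStats(M); i=1+st[1:,4].argmax(); ys,xs=np.nonzero(l==i); r=cv2.minAreaRect(np.float32(np.c_[xs,ys])); P=np.array([ray(w,p,.04)[:2] for p in cv2.boxPoints(r)]); print(np.round(P,4),P.mean(0),'expected',np.array([.6595,-.1925])-.139*np.array([.9989,.046]))
print(get_obs()['contact_force']); sign_off()
E
```

```text
[[ 0.5011 -0.212 ]
 [ 0.4998 -0.1871]
 [ 0.5401 -0.1853]
 [ 0.5419 -0.2106]] [ 0.52073132 -0.19875686] expected [ 0.5206529 -0.198894 ]
[ 0.08529341 -0.17645404  0.01002891]
the job is handed in; nothing more can be done
```

I drew the cartridge out of the sleeve by the nose, laid it flat on the bench in front of the clamp and let go. I then took it by the orange end, slid it home and pressed the paddle until the catch held. The job is handed in at about 26 s of the 67 s; the hand-in reported no verdict.

**Home against the stop:** the push stalled with a 16 N reaction, and the wrist picture showed the nose at the dark stop.

**Last checks:**
- **Cartridge:** the wrist picture puts the orange block at (0.5207, -0.1988). Home is (0.5207, -0.1989), worked out from measured points, and the block's long sides lie about 0.045 rad off world x, in line with the bed.
- **Lever:** in the side picture the paddle is at row 158.6. A held arm should show at about row 157 and a raised one at 143. The arm did not follow the fingers up.
- **Robot:** it stands clear, with forces near zero.

**Checks that failed or were weak:**
- My last overhead check gave nothing useful. It found no blue paddle pixels, and only 5 orange pixels, about 15 mm off; I put that down to the robot arm being in the way.
- The side-view lever check rests on only 9 pixels.
- I saw no contact with the glassware, but did not measure it again after the moves.

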